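# Click a rivet magazine into the press feed track

## Task

Load the rivet press: pick the rivet magazine up by its top fin, lay it flat on the open front end of the feed track, nose towards the press and notch towards the sprung ball, then slide it in past the ball until it clicks fully home against the buffer. Push gently (10 to 12 N is plenty, never push with over 15 N) and leave it held there, with the hammer, thread spool and glue tin undisturbed.

Things in the scene. Friction and masses are not known exactly. Their poses are not given: they have to be found in the camera images.
- magazine_mid (a point): Centre of the loose rivet magazine (0.13 to 0.25 kg), 22 mm above its underside: a grey plastic bar 80 mm long (x), 30 wide (y), 20 high, with a gripping fin on top, 44 mm high in all; brass rivet heads along the top. +x is the nose (both front corners rounded 4 mm), -x the square tail, z up. It stands upright on the bench.
- fin (a point): Middle of the magazine's fin, 12 mm above its foot: 44 mm long (x), 12 mm wide (y), 24 mm high, standing on the bar's top (20 mm above the underside). 4 mm behind the magazine's centre and 10 mm above it. Axes as the magazine's. Nothing is beside it, so the fingers fit on both sides down to the bar's top.
- notch (a point): The notch that takes the ball, in the magazine's +y side only, 5 mm ahead of its centre; this point is at the side face, half-way up the bar. Round-lipped, 6 mm wide inside, 14 mm at the side face, 5.5 mm deep. Axes as the magazine's.
- track: Feed track of a green bench rivet press, fixed. Origin: mouth of the guide, on its centre line, at bench level; +x = push direction, towards the press, +y = the ball's side. Base plate 100 mm wide, top 8 mm up, from x=-120 to 110 mm. Flared guides 16 mm high narrow from 66 mm apart at x=-36 to 32.4 mm (1.2 mm play each side) at x=0. The press, 230 mm high, stands beyond x=95 mm.
- lay_spot (a point): Point on the plate's top (8 mm above the bench) on the track's centre line, 70 mm before the guide's mouth: a magazine centred here lies with its nose just between the flares, 30 mm short of the mouth. Axes as the track's.
- home_nominal (a point): Where the magazine's centre is when home at the middle clamp setting: 25 mm past the mouth, 30 mm above the bench. The dark steel carriage (ball, and end stop with rubber buffer 8 N/mm, 2 mm travel) is clamped up to 10 mm nearer or farther along x, not measured, so true home is 15 to 35 mm past the mouth; the magazine's tail then still sticks out 5 to 25 mm. Axes as the track's.
- ball (a joint): Travel of the 12 mm sprung ball on the +y side, in m: 0 = fully out, 5 mm into the guide; about 0.002 to 0.0045 while the magazine's flat side passes; back to 0 with a click when it drops into the notch. Spring 4 N plus 0.8 N per mm: passing it takes a push of roughly 4 to 8 N. First met about 40 mm short of home. At home the nose just meets the buffer.
- hammer: A hammer lying on the bench, 240 mm long; a bystander, leave alone.
- spool: A blue thread spool, cone-shaped, standing on the bench, foot 48 mm diameter, 62 mm high; a bystander, leave alone.
- glue_tin: A closed yellow tin with a paper label standing on the bench, 70 mm diameter, 85 mm high; a bystander, leave alone.
Things that resemble listed ones, but are neither listed nor needed, are in the scene too. There is more than one size of the part that bears magazine_mid; the job needs the middle-sized.

How it is judged:
On the way, in this order (a step that is already met when the one before it is completed fails the run):
1. the magazine lies flat on the front of the track in line with it, short of the ball (x of magazine_mid in the frame of track between -0.115 and -0.025 m and y of magazine_mid in the frame of track between -0.02 and 0.02 m and z of magazine_mid in the frame of track between 0.024 and 0.036 m and angle between magazine_mid's own z axis and vertical below 0.12 rad and angle between the x axis of magazine_mid and the x axis of track, either way round below 0.3 rad), for 0.1 s.
2. sliding in, it presses the sprung ball in (value of joint ball above 0.0013 m and z of magazine_mid in the frame of track between 0.024 and 0.036 m and y of magazine_mid in the frame of track between -0.006 and 0.006 m), for 0.05 s.
At the end, for the whole second after the job is handed in: The magazine lies flat (within 0.1 rad) and straight (0.1 rad) in the guide, its centre 12.5 to 38 mm past the mouth and within 4 mm of the centre line, 26 to 34 mm above the bench, the ball sprung out into the notch (pressed in less than 1.2 mm), released and at rest (x of magazine_mid in the frame of track between 0.0125 and 0.038 m and y of magazine_mid in the frame of track between -0.004 and 0.004 m and z of magazine_mid in the frame of track between 0.026 and 0.034 m and angle between magazine_mid's own z axis and vertical below 0.1 rad and angle between the x axis of magazine_mid and the x axis of track, either way round below 0.1 rad and value of joint ball below 0.0012 m and linear speed of magazine below 0.01 m/s); the robot touches nothing.
It fails at once if the magazine is forced: its contact forces on ball, guides, plate and stop add up to over 32 N while it is slid in (a push of some 18 to 22 N) (contact force between magazine and track above 32 N and x of magazine_mid in the frame of track between -0.03 and 0.06 m and horizontal distance between magazine_mid and track below 0.07 m).
It fails at once if the hammer is moved by more than 20 mm (distance of hammer from where it was at the start of the episode above 0.02 m).
It fails at once if the spool is moved by more than 20 mm (distance of spool from where it was at the start of the episode above 0.02 m).
It fails at once if the glue_tin is moved by more than 20 mm (distance of glue_tin from where it was at the start of the episode above 0.02 m).
It also fails if it takes over 59 s, if anything falls off the work surface, if the arm or the gripper's body presses on something with over 40 N, if the wrist force passes 120 N, or if a joint passes its speed limit or range.

## Robot

A 6-joint arm with a two-finger parallel gripper is mounted at the origin on the work surface. World frame = base frame: x ahead of the robot, y to its left, z up, the work surface at z = 0. Lengths are in m, angles in rad, forces in N, time in s.
With the tool pointing down it reaches from about 0.35 to 0.975 m from the base axis. Payload 4.9 kg.
Tool frame: the origin (TCP) lies on the front face of the gripper's body, between the roots of the fingers; the fingertips stand ctrl.tip_extent ahead of it and the grasp point (between the pads) lies 54 mm ahead of it (ctrl.tip_extent is the distance from the TCP to the fingertips, in m); z points along the fingers, y is the line along which they close (so a half turn about z gives the same grasp; the last joint's range is limited). The gripper opens to 85 mm and grips with 20 to 120 N. Pads are 22 mm wide; open, the fingers measure 114 mm over their backs; the gripper's body (76 mm by 85 mm) begins 54 mm behind the grasp point. The pads swing forward as they close: fully open they stand 13 mm farther back than shut.
Start: joints at [1.106, 0.053, 1.613, -0, 1.476, -0.119], TCP at [0.212, 0.588, 0.304] pointing down, gripper open.
Joint ranges: [-3.01, 3.01], [-1.01, 2.22], [0.06, 2.58], [-1.02, 4.17], [0.09, 2.62], [-3.14, 3.14]. Speed limits (rad/s): [2.57, 2.57, 3.14, 3.14, 3.14, 3.14].

## Interface

Orientations are given as a rotation vector (axis times angle).
In Python, from station import ctrl gives the robot as it stands.
- The arm moves only by the tool apply_moves, never from a script. Its argument "rows" is one flat list of numbers, 6 for each row, row after row: the shift along the tool's x, y, z normalised to -1 to 1, where 1 is 0.6 m, then the turn, a rotation vector about the tool's x, y, z normalised to -1 to 1, where 1 is 90 degrees. A call has 1 to 20 rows; each row is the pose to reach, as a shift and turn from the pose commanded when the call began, along the tool's axes at that moment; what a row does not reach only later rows make up. A row lasts 1/10 s, in which the tool goes at most 50 mm and 8.59 degrees, less where a joint would pass 70% of its speed; a pose out of reach is approached as far as the arm can. A call with a number of a shift or a turn outside -1 to 1 is refused whole. A call with a gripper value outside its range is refused whole. "grip" is the opening, from 0 (shut) to 1 (fully open), set as the call begins (left out, the last holds). The fingers move at their own pace and stop on an object; "grip_force" is the grip in N (left out, the last holds). Time passes only in rows, so rows that repeat a pose let the fingers close. It gives the time, the measured TCP pose, the force, the opening and the grip force at its end, in the units of the state.
- ctrl.get_obs(): the state, without advancing time (a new reading comes with each control period).
- ctrl.get_image(name): name is "scene" or "top" or "wrist"; returns (picture, depth): 400x640x3 uint8, blue, green, red; 400x640 float32, m along the optical axis (not along the pixel's ray), 0 where there is no reading.
- ctrl.camera_model(name): a dict with "mtx" (3x3 intrinsics, pixels), "R" (3x3) and "t" (3): a world point X has camera coordinates R X + t; the wrist camera has in their place "tool_from_camera" (4x4, takes a point from camera to tool coordinates, whose origin is the TCP and whose axes are the flange's). Camera axes: x right, y down, z forward; pixel columns grow to the right and rows downward; lengths in m; the calibration is good to about 2 mm. A picture is of the moment at which its call begins: read the wrist's pose just before it. camera_model takes no time and is no camera call.
- ctrl.finish_job(): hands the job in; it is judged then, once.
The state is a dict: "t": time; "q": joint angles; "dq": joint speeds; "effort": joint torques, N m; "tool_pos": TCP position; "tool_rot": TCP orientation; "contact_force": force on the tool from outside, world axes, zero at the start; "wrist_torque": the same for the moment, N m; "opening": finger opening in m; "grip_force": force on a finger pad.
Only numpy, scipy, OpenCV 4.12 (cv2) and the standard library are available. Lean on these libraries where they do the work, as an engineer would, in place of code of your own. Each camera call takes 0.05 s, during which the arm holds its last target. There are 200 camera calls.

## Working session

There is one attempt and no reset: what is moved stays moved. The work goes in short steps, Python scripts to look and compute and a tool call to move; the robot and the scene stay as the last step left them, time stands still between calls to the robot, and variables do not carry over. Pictures are saved under pics/ and viewed, at most 10 in all, crops included, and the job is handed in when it is done.

Besides the shell and the picture viewer there is one more tool, called after "Emit:" by a JSON object that holds its "op" and its "data", one argument or row to a line. apply_moves: Moves the arm, as the interface text tells. Its arguments: {"type":"object","properties":{"rows":{"type":"array","items":{"type":"number"}},"grip":{"type":"number"},"grip_force":{"type":"number"}},"required":["rows"]}

```bash
mkdir -p pics
cat > h.py <<'E'
import numpy as np, cv2
from station import ctrl
from scipy.spatial.transform import Rotation as Ro
def grab(n):
    o=ctrl.get_obs(); im,d=ctrl.get_image(n); m=ctrl.camera_model(n); K=np.array(m["mtx"])
    if n=="wrist":
        T=np.eye(4);T[:3,:3]=Ro.from_rotvec(o["tool_rot"]).as_matrix();T[:3,3]=o["tool_pos"]
        C=T@np.array(m["tool_from_camera"])
    else:
        R=np.array(m["R"]);C=np.eye(4);C[:3,:3]=R.T;C[:3,3]=-R.T@np.array(m["t"])
    return im,d,K,C
def cloud(d,K,C):
    v,u=np.indices(d.shape); P=np.stack([(u-K[0,2])/K[0,0]*d,(v-K[1,2])/K[1,1]*d,d],-1)
    return P@C[:3,:3].T+C[:3,3]
def plane(px,z,K,C):
    r=C[:3,:3]@np.linalg.inv(K)@np.array([px[0],px[1],1.]); return C[:3,3]+r*(z-C[2,3])/r[2]
E
python3 - <<'E'
from h import *
print(ctrl.get_obs(),ctrl.tip_extent)
a=[grab(n) for n in("top","scene","wrist")]
for n,x in zip(("top","scene","wrist"),a):
    cv2.imwrite(f"pics/{n}0.png",x[0]); np.savez(f"{n}0.npz",im=x[0],d=x[1],K=x[2],C=x[3])
cv2.imwrite("pics/tw.png",np.vstack([a[0][0]]))
E
```

```text
{'t': 0.0, 'q': array([ 1.10596795e+00,  5.33656919e-02,  1.61430734e+00,  1.87324983e-05,
        1.47598930e+00, -1.19011956e-01]), 'dq': array([ 8.08999191e-04,  8.65752325e-04, -1.62246207e-04, -8.46811218e-05,
        2.11428277e-05,  1.42186348e-03]), 'effort': array([-1.68948980e-03, -3.93681836e+01, -3.70169806e+01, -2.70224782e-04,
        7.05260580e-03, -9.00549821e-06]), 'tool_pos': array([0.21164103, 0.58756957, 0.30264941]), 'tool_rot': array([-0.54040144, -3.09414071,  0.00310447]), 'contact_force': array([-0.28313704,  0.0460897 , -0.33597642]), 'wrist_torque': array([ 0.03619506, -0.01261088,  0.01577248]), 'grip_force': 0.0, 'opening': 0.08507476044874508} 0.0726
```

View pics/top0.png

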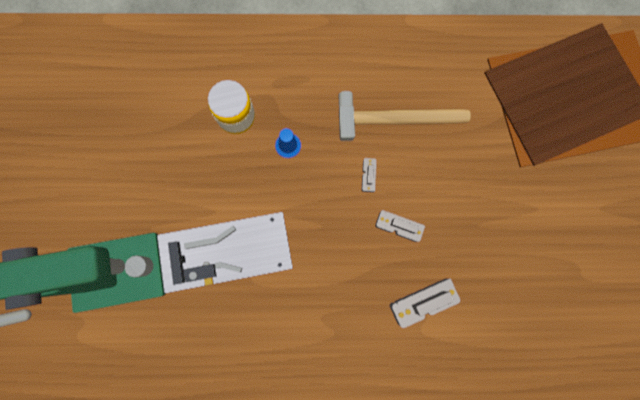

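View pics/scene0.png

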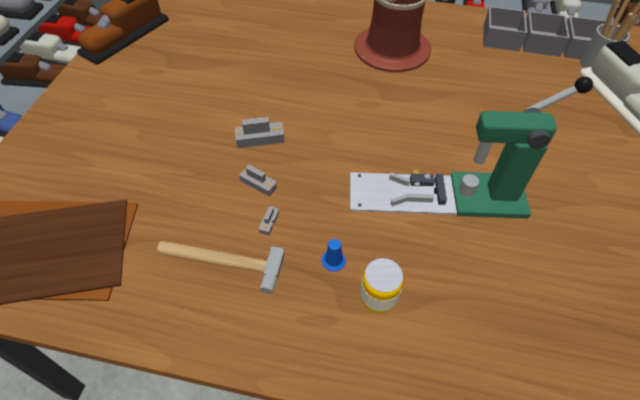

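The top view shows three look-alike magazines: small (369,175), middle (400,226) and large (425,303). The track's open end is at about (285,240), with the press to its left. The ball carriage is at (198,272), the lower side in the image. I'll choose the middle one and check its size and notch in a crop.

Run:
```python
from h import *
f=np.load("top0.npz"); im,d,K,C=[f[k] for k in("im","d","K","C")]
P=cloud(d,K,C); print("cam",C[:3,3])
for n,(u0,v0,u1,v1) in dict(S=(355,150,385,197),M=(370,205,432,247),L=(385,272,468,332),plate=(155,205,300,300)).items():
    hsv=cv2.cvtColor(im,cv2.COLOR_BGR2HSV); m=(hsv[...,1]<50).astype(np.uint8)
    if n!="plate": m=((P[...,2]>.008)).astype(np.uint8)
    s=np.zeros_like(m); s[v0:v1,u0:u1]=m[v0:v1,u0:u1]
    if n!="plate": s=s&((hsv[...,1]<90)|(P[...,2]>.01)).astype(np.uint8)
    q=P[s>0]; zt=np.percentile(q[:,2],[5,50,98])
    r=cv2.minAreaRect((q[:,:2]*1000).astype(np.float32)); print(n,len(q),zt,r)
    print(cv2.boxPoints(r))
for p in [(285,145),(229,100),(346,115),(467,116),(400,226),(135,266)]:
    print(p,P[p[1],p[0]])
a=cv2.resize(im[200:255,365:440],None,fx=8,fy=8,interpolation=cv2.INTER_CUBIC)
b=cv2.resize(im[200:305,155:300],None,fx=4,fy=4,interpolation=cv2.INTER_CUBIC)[:,:]
w=np.zeros((600,800,3),np.uint8); a=cv2.resize(a,(400,293)); b=cv2.resize(b,(400,290))
f=np.load("wrist0.npz")["im"]
w[:293,:400]=a; w[:290,400:]=b; w[300:550,:400]=cv2.resize(f,(400,250))
g=np.load("scene0.npz")["im"]; w[300:500,400:680]=cv2.resize(g[155:205,230:300],(280,200))
cv2.imwrite("pics/c1.png",w)
```

```text
cam [ 0.48674417 -0.06363334  0.72415695]
S 420 [0.01281314 0.01623319 0.03539041] ((574.894287109375, -135.14346313476562), (41.99693298339844, 223.0982666015625), 61.61077880859375)
[[ 466.77634  -100.57961 ]
 [ 663.04443  -206.65361 ]
 [ 683.0122   -169.7073  ]
 [ 486.74414   -63.633316]]
M 829 [0.01740438 0.02137499 0.04658492] ((540.46728515625, -161.04541015625), (64.63986206054688, 212.89169311523438), 11.987167358398438)
[[ 486.74408  -63.63332]
 [ 530.96014 -271.88272]
 [ 594.1905  -258.4575 ]
 [ 549.9744   -50.2081 ]]
L 1805 [0.01894166 0.02905821 0.0631372 ] ((430.91644287109375, -187.31298828125), (257.5363464355469, 85.6075439453125), 84.09339904785156)
[[ 375.08875 -310.9927 ]
 [ 460.24182 -319.80234]
 [ 486.74414  -63.63327]
 [ 401.59106  -54.82364]]
plate 7482 [0.00609555 0.00861952 0.02700472] ((516.9796752929688, 68.31927490234375), (104.05657958984375, 249.94985961914062), 9.69657039642334)
[[444.64514  182.74562 ]
 [486.74426  -63.633354]
 [589.3142   -46.10707 ]
 [547.2151   200.27191 ]]
(285, 145) [ 0.69315128 -0.02553791  0.04716017]
(229, 100) [0.75910826 0.06463347 0.08499422]
(346, 115) [ 0.75440171 -0.13410075  0.02812172]
(467, 116) [ 0.753407   -0.356044    0.02399477]
(400, 226) [ 0.55144986 -0.21889865  0.04441747]
(135, 266) [0.49081736 0.2142721  0.05449429]
```

View pics/c1.png

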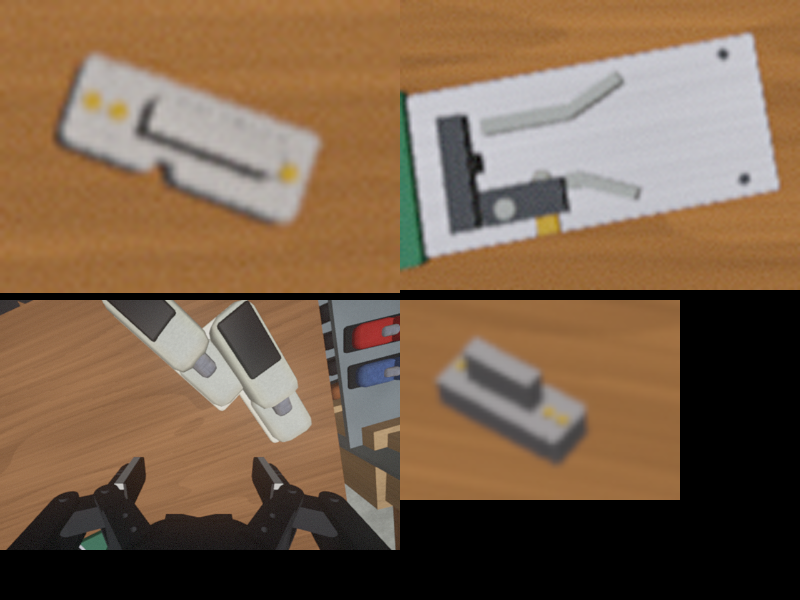

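The crop shows the middle magazine's notch on its lower side. Two rivets mark the nose at left, and the fin sits towards the tail at right. On the track, the ball is on the lower side and the push direction is left, so only a small turn is needed. I'll redo the measurements with the invalid depths removed.

Run:
```python
from h import *
f=np.load("top0.npz"); im,d,K,C=[f[k] for k in("im","d","K","C")]
P=cloud(d,K,C); ok=(d>0)&(d<2); hsv=cv2.cvtColor(im,cv2.COLOR_BGR2HSV); z=P[...,2]
def rect(n,box,m):
    u0,v0,u1,v1=box; s=np.zeros_like(m); s[v0:v1,u0:u1]=(m&ok)[v0:v1,u0:u1]; q=P[s]
    c,wh,a=cv2.minAreaRect((q[:,:2]*1000).astype(np.float32)); print(n,len(q),np.round(c,1),np.round(wh,1),round(a,1),np.percentile(q[:,2],[5,50,98]).round(4))
    b=cv2.boxPoints((c,wh,a)); print(np.round(b,1).tolist())
for n,b in dict(S=(355,150,385,197),M=(370,205,432,247),L=(385,272,468,332)).items(): rect(n,b,z>.012)
rect("fin",(370,205,432,247),z>.034)
rect("plate",(155,205,300,300),(hsv[...,1]<40)&(abs(z-.008)<.006)&(hsv[...,2]>120))
rect("flares",(182,220,246,276),(z>.017)&(z<.035))
# pixel-based: guides
for p in [(186,245),(211,240),(234,230),(216,264),(241,270)]: print(p,plane(p,.024,K,C).round(4), z[p[1],p[0]].round(4))
m=(hsv[...,1]<45)&(hsv[...,2]>150); m=m.astype(np.uint8); s=np.zeros_like(m); s[205:300,155:300]=m[205:300,155:300]
c=max(cv2.findContours(s,0,2)[0],key=cv2.contourArea); w=np.array([plane(p[0],.008,K,C)[:2]*1000 for p in c],np.float32)
r=cv2.minAreaRect(w);print("plate px",r,cv2.boxPoints(r).round(1).tolist())
print(hsv[230,195],hsv[225,250])
```

```text
S 401 [ 646.9 -173.6] [22.4 59.2] 85.6 [0.0137 0.0163 0.0351]
[[616.5, -182.5], [675.5, -187.10000610351562], [677.2000122070312, -164.6999969482422], [618.2000122070312, -160.10000610351562]]
M 805 [ 553.9 -224.5] [80.3 30.3] 69.2 [0.0184 0.0214 0.046 ]
[[525.5, -256.70001220703125], [553.7999877929688, -267.3999938964844], [582.2999877929688, -192.3000030517578], [554.0, -181.60000610351562]]
L 1763 [ 422.6 -260.2] [ 41.9 111.1] 22.4 [0.0229 0.0291 0.0629]
[[382.0, -216.89999389648438], [424.3999938964844, -319.6000061035156], [463.20001220703125, -303.6000061035156], [420.79998779296875, -200.89999389648438]]
fin 214 [ 552.2 -228.1] [44.6 11.9] 69.1 [0.0371 0.0442 0.0469]
[[538.7000122070312, -246.8000030517578], [549.7999877929688, -251.10000610351562], [565.7999877929688, -209.39999389648438], [554.5999755859375, -205.10000610351562]]
plate 5838 [514.5  82.4] [101.5 221.4] 10.0 [0.0062 0.0082 0.0109]
[[445.3999938964844, 182.6999969482422], [483.70001220703125, -35.400001525878906], [583.7000122070312, -17.799999237060547], [545.2999877929688, 200.3000030517578]]
flares 794 [508.7 105.4] [79.3 99.4] 10.9 [0.0195 0.024  0.0269]
[[460.29998779296875, 146.6999969482422], [479.20001220703125, 49.099998474121094], [557.0, 64.0999984741211], [538.2000122070312, 161.8000030517578]]
(186, 245) [0.525  0.1435 0.024 ] 0.0229
(211, 240) [0.533  0.1016 0.024 ] 0.025
(234, 230) [0.5496 0.0629 0.024 ] 0.0236
(216, 264) [0.4925 0.092  0.024 ] 0.0236
(241, 270) [0.4819 0.0498 0.024 ] 0.0156
plate px ((514.3202514648438, 81.48095703125), (100.94190216064453, 221.20777893066406), 9.959300994873047) [[445.5, 181.6999969482422], [483.70001220703125, -36.20000076293945], [583.2000122070312, -18.700000762939453], [544.9000244140625, 199.10000610351562]]
[123  11 208] [111   9 203]
```

```bash
cat >> h.py <<'E'
def row(pos,xhead):
    """normalised row that takes the tool to pos, pointing down, tool x at heading xhead (deg)"""
    o=ctrl.get_obs(); R=Ro.from_rotvec(o["tool_rot"]); a=np.radians(xhead)
    T=Ro.from_matrix(np.array([[np.cos(a),np.sin(a),0],[np.sin(a),-np.cos(a),0],[0,0,-1]]))
    r=np.r_[R.inv().apply(np.array(pos)-o["tool_pos"])/.6,(R.inv()*T).as_rotvec()/(np.pi/2)]
    print(pos,xhead,r.round(4).tolist(),"F",o["contact_force"].round(2),"t",round(o["t"],2))
E
python3 - <<'E'
from h import *
print(np.array(ctrl.camera_model("wrist")["tool_from_camera"]).round(3))
row([.212,.588,.42],160); row([.37,.2,.42],110);row([.552,-.228,.42],70);row([.552,-.228,.2],69.2)
E
```

```text
[[ 0.001 -0.955 -0.298  0.077]
 [ 1.     0.001 -0.    -0.   ]
 [ 0.    -0.298  0.955 -0.07 ]
 [ 0.     0.     0.     1.   ]]
[0.212, 0.588, 0.42] 160 [-0.0002, 0.0004, -0.1951, -0.001, -0.0001, 0.002] F [-0.21 -0.17  0.53] t 0.15
[0.37, 0.2, 0.42] 110 [-0.4672, -0.5187, -0.1943, -0.001, 0.0003, 0.5576] F [-0.21 -0.17  0.53] t 0.15
[0.552, -0.228, 0.42] 70 [-0.9944, -1.087, -0.1935, -0.0009, 0.0007, 1.002] F [-0.21 -0.17  0.53] t 0.15
[0.552, -0.228, 0.2] 69.2 [-0.9945, -1.0864, 0.1732, -0.0009, 0.0007, 1.0109] F [-0.21 -0.17  0.53] t 0.15
```

Emit:
{"op": "apply_moves", "data": {
  "rows": [0,0,-0.195,0,0,0,0,0,-0.195,0,0,0,0,0,-0.195,0,0,0,-0.467,-0.519,-0.195,0,0,0.55,-0.467,-0.519,-0.195,0,0,0.55,-0.467,-0.519,-0.195,0,0,0.55,-0.467,-0.519,-0.195,0,0,0.55,-0.467,-0.519,-0.195,0,0,0.55,-0.467,-0.519,-0.195,0,0,0.55,-0.467,-0.519,-0.195,0,0,0.55,-0.467,-0.519,-0.195,0,0,0.55,-0.467,-0.519,-0.195,0,0,0.55,-0.99,-1,-0.195,0,0,1,-0.99,-1,-0.195,0,0,1,-0.99,-1,-0.195,0,0,1,-0.99,-1,-0.195,0,0,1,-0.99,-1,-0.195,0,0,1,-0.99,-1,-0.195,0,0,1,-0.99,-1,-0.195,0,0,1,-0.99,-1,-0.195,0,0,1],
  "grip": 1
}}

```text
t: 2.15
tool_pos: [0.5556, -0.1566, 0.4203]
tool_rot: [-2.57, -1.805, 0.0]
contact_force: [0.3, 0.9, -0.2]
opening: 0.0854
grip_force: 0.0
```

Run:
```python
from h import *
row([.552,-.228,.2],69.2);row([.552,-.228,.13],69.2); print(ctrl.get_obs()["tool_pos"])
```

```text
[0.552, -0.228, 0.2] 69.2 [-0.114, 0.035, 0.367, -0.0004, -0.0002, 0.0106] F [ 0.25  0.89 -0.17] t 2.15
[0.552, -0.228, 0.13] 69.2 [-0.1141, 0.035, 0.4837, -0.0004, -0.0002, 0.0106] F [ 0.25  0.89 -0.17] t 2.15
[ 0.55559492 -0.15661132  0.42025491]
```

Emit:
{"op": "apply_moves", "data": {
  "rows": [-0.114,0.035,0.1,0,0,0.011,-0.114,0.035,0.2,0,0,0.011,-0.114,0.035,0.28,0,0,0.011,-0.114,0.035,0.34,0,0,0.011,-0.114,0.035,0.367,0,0,0.011,-0.114,0.035,0.367,0,0,0.011,-0.114,0.035,0.367,0,0,0.011]
}}

```text
t: 2.85
tool_pos: [0.5515, -0.2258, 0.2005]
tool_rot: [-2.585, -1.783, 0.001]
contact_force: [1.0, -1.0, 0.9]
opening: 0.0854
grip_force: 0.0
```

Run:
```python
from h import *
im,d,K,C=grab("wrist"); P=cloud(d,K,C); cv2.imwrite("pics/w1.png",im)
m=(d>0)&(d<.6)&(np.linalg.norm(P[...,:2]-[.553,-.226],axis=-1)<.06)
for n,lo,hi in(("bar",.012,.03),("fin",.038,.052)):
    q=P[m&(P[...,2]>lo)&(P[...,2]<hi)]; print(n,len(q))
    if len(q)>20: print(cv2.minAreaRect((q[:,:2]*1000).astype(np.float32)),np.percentile(q[:,2],[5,50,95]))
row([.552,-.228,.095],69.2)
```

```text
bar 2124
((553.745361328125, -223.57537841796875), (80.55801391601562, 29.806285858154297), 68.52603149414062) [0.01869329 0.01996103 0.02137944]
fin 763
((552.5299682617188, -227.00759887695312), (44.10873794555664, 11.431700706481934), 69.07329559326172) [0.04245501 0.04383004 0.0449372 ]
[0.552, -0.228, 0.095] 69.2 [-0.0029, -0.0006, 0.18, 0.0018, 0.0002, 0.0001] F [ 0.67  0.03 -0.67] t 2.9
```

View pics/w1.png

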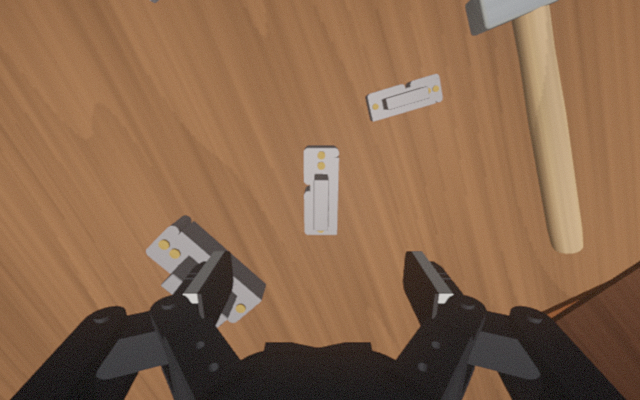

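The wrist view shows the 80 mm middle magazine, nose up at (321,155), notch left at (307,189), fin at (321,203). The grippers' fingers straddle the fin, so I'm going down.

Emit:
{"op": "apply_moves", "data": {
  "rows": [-0.003,-0.001,0.06,0,0,0,-0.003,-0.001,0.12,0,0,0,-0.003,-0.001,0.16,0,0,0,-0.003,-0.001,0.176,0,0,0,-0.003,-0.001,0.176,0,0,0,-0.003,-0.001,0.176,0,0,0]
}}

```text
t: 3.5
tool_pos: [0.5523, -0.2283, 0.0981]
tool_rot: [2.582, 1.782, 0.003]
contact_force: [-0.1, -0.7, 1.1]
opening: 0.0854
grip_force: 0.0
```

Emit:
{"op": "apply_moves", "data": {
  "rows": [0,0,0,0,0,0,0,0,0,0,0,0,0,0,0,0,0,0,0,0,0,0,0,0,0,0,0,0,0,0,0,0,0,0,0,0,0,0,0,0,0,0,0,0,0,0,0,0,0,0,0,0,0,0,0,0,0,0,0,0],
  "grip": 0,
  "grip_force": 40
}}

```text
t: 4.5
tool_pos: [0.5506, -0.2275, 0.0953]
tool_rot: [2.586, 1.784, 0.0]
contact_force: [1.3, -0.2, 0.8]
opening: 0.0109
grip_force: 42.7
```

Run:
```python
from h import *
o=ctrl.get_obs(); print(o["tool_pos"],o["opening"],o["grip_force"]); row(o["tool_pos"]+[0,0,.1],69.2)
```

```text
[ 0.55064469 -0.22753123  0.09526145] 0.010922425930429185 42.74112582206726
[ 0.55064469 -0.22753123  0.19526145] 69.2 [-0.0, 0.0001, -0.1667, 0.0003, 0.0001, -0.0001] F [ 1.3  -0.22  0.84] t 4.5
```

Emit:
{"op": "apply_moves", "data": {
  "rows": [0,0,-0.04,0,0,0,0,0,-0.1,0,0,0,0,0,-0.167,0,0,0,0,0,-0.167,0,0,0,0,0,-0.167,0,0,0]
}}

```text
t: 5.0
tool_pos: [0.5505, -0.2275, 0.1958]
tool_rot: [2.585, 1.783, 0.0]
contact_force: [-0.1, 0.8, -3.4]
opening: 0.0111
grip_force: 42.4
```

Run:
```python
from h import *
o=ctrl.get_obs(); print(o["tool_pos"],o["opening"],o["grip_force"]); row([.5257,.0173,.195],100);row([.5257,.0173,.125],100)
```

```text
[ 0.55050585 -0.22746426  0.19580743] 0.011105186511747248 42.44008004665375
[0.5257, 0.0173, 0.195] 100 [0.3667, -0.1835, 0.0011, 0.0005, 0.0003, -0.3423] F [-0.11  0.82 -3.4 ] t 5.0
[0.5257, 0.0173, 0.125] 100 [0.3667, -0.1836, 0.1178, 0.0005, 0.0003, -0.3423] F [-0.11  0.82 -3.4 ] t 5.0
```

Emit:
{"op": "apply_moves", "data": {
  "rows": [0.08,-0.04,0,0,0,-0.08,0.15,-0.075,0,0,0,-0.15,0.22,-0.11,0,0,0,-0.22,0.29,-0.145,0,0,0,-0.29,0.34,-0.17,0,0,0,-0.33,0.367,-0.184,0,0,0,-0.342,0.367,-0.184,0,0,0,-0.342,0.367,-0.184,0.05,0,0,-0.342,0.367,-0.184,0.1,0,0,-0.342,0.367,-0.184,0.118,0,0,-0.342,0.367,-0.184,0.118,0,0,-0.342,0.367,-0.184,0.118,0,0,-0.342]
}}

```text
t: 6.2
tool_pos: [0.5257, 0.0171, 0.1247]
tool_rot: [-2.021, -2.405, 0.0]
contact_force: [0.1, 0.4, -1.3]
opening: 0.0111
grip_force: 42.3
```

Run:
```python
from h import *
o=ctrl.get_obs(); print(o["tool_pos"],o["opening"],o["grip_force"]); row([.5257,.0173,.1035],100)
im,d,K,C=grab("wrist"); cv2.imwrite("pics/w2.png",im)
```

```text
[0.5257328  0.01708877 0.12473731] 0.01109738928698535 42.257888317108154
[0.5257, 0.0173, 0.1035] 100 [0.0004, 0.0, 0.0354, -0.0001, 0.0001, -0.0008] F [ 0.15  0.4  -1.31] t 6.2
```

View pics/w2.png

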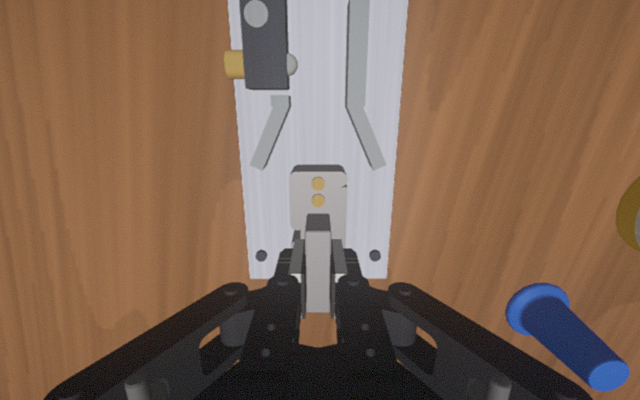

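The wrist view shows the magazine centred between the flares: nose at (318,168), flare tips at (258,165) and (378,165). It's in line with the track, with the ball on the left at (290,64), the notch side. Lowering it now.

Emit:
{"op": "apply_moves", "data": {
  "rows": [0,0,0.015,0,0,0,0,0,0.028,0,0,0,0,0,0.034,0,0,0,0,0,0.036,0,0,0,0,0,0.036,0,0,0,0,0,0.036,0,0,0]
}}

```text
t: 6.85
tool_pos: [0.5255, 0.0177, 0.1032]
tool_rot: [-2.02, -2.406, 0.0]
contact_force: [-2.0, 0.5, 2.1]
opening: 0.0109
grip_force: 42.9
```

Emit:
{"op": "apply_moves", "data": {
  "rows": [0,0,0,0,0,0,0,0,0,0,0,0,0,0,0,0,0,0,0,0,0,0,0,0,0,0,0,0,0,0,0,0,0,0,0,0],
  "grip": 0.5
}}

```text
t: 7.45
tool_pos: [0.5255, 0.0176, 0.1029]
tool_rot: [2.02, 2.406, 0.0]
contact_force: [0.0, -0.2, -0.2]
opening: 0.0424
grip_force: 0.0
```

Emit:
{"op": "apply_moves", "data": {
  "rows": [0,0,-0.05,0,0,0,0,0,-0.1,0,0,0,-0.08,0,-0.15,0,0,0,-0.15,0,-0.15,0,0,0,-0.15,0,-0.15,0,0,0,-0.15,0,-0.15,0,0,0]
}}

```text
t: 8.05
tool_pos: [0.5411, -0.0718, 0.1929]
tool_rot: [-2.022, -2.404, -0.001]
contact_force: [-0.5, -0.2, -0.0]
opening: 0.0427
grip_force: 0.0
```

Emit:
{"op": "apply_moves", "data": {
  "rows": [0,0,0,0,0,0,0,0,0,0,0,0,0,0,0,0,0,0,0,0,0,0,0,0,0,0,0,0,0,0,0,0,0,0,0,0],
  "grip": 0
}}

```text
t: 8.65
tool_pos: [0.5411, -0.0708, 0.1929]
tool_rot: [2.019, 2.407, 0.0]
contact_force: [0.1, -1.1, 0.3]
opening: 0.0002
grip_force: 0.0
```

```bash
cat > meas.py <<'E'
from h import *
import sys
im,d,K,C=grab("wrist"); P=cloud(d,K,C); cv2.imwrite(f"pics/{sys.argv[1]}.png",im)
a=np.radians(100); R=np.array([[np.cos(a),np.sin(a)],[-np.sin(a),np.cos(a)]])
Q=(P[...,:2]-[.5127,.0912])@R.T*1000  # track frame, mm
z=P[...,2]; ok=(d>0)&(d<.6)&(abs(Q[...,1])<25)&(Q[...,0]>-150)&(Q[...,0]<60)
hsv=cv2.cvtColor(im,cv2.COLOR_BGR2HSV)
fin=ok&(z>.043)&(z<.06)&(abs(Q[...,1])<12)
q=Q[fin]; print("fin",cv2.minAreaRect(q.astype(np.float32)),np.median(z[fin]))
b=ok&(z>.0255)&(z<.0315)&(abs(Q[...,1])<22)
q=Q[b]; print("bar",len(q),cv2.minAreaRect(q.astype(np.float32)),np.median(z[b]))
g=(d>0)&(z>.020)&(z<.027)&(abs(Q[...,1])<50)&(Q[...,0]>3)&(Q[...,0]<12)
if g.any(): y=Q[g][:,1]; print("guide inner", y[y<0].max() if (y<0).any() else 0, y[y>0].min() if (y>0).any() else 0)
o=ctrl.get_obs(); tp=R@(o["tool_pos"][:2]-[.5127,.0912])*1000; print("tcp track",tp.round(2),o["tool_pos"][2],"F",(R@o["contact_force"][:2]).round(2),o["contact_force"][2].round(2),"t",o["t"])
E
python3 meas.py w3
```

```text
fin ((-72.8971939086914, 1.4304900169372559), (43.512367248535156, 11.748869895935059), 0.5703970789909363) 0.051858852743335265
bar 3322 ((-69.06024169921875, 1.1298398971557617), (79.96892547607422, 30.05867576599121), 0.012995420023798943) 0.027978305073663987
tcp track [-164.54    0.18] 0.19294745022637022 F [0.34 0.02] 0.77 t 8.7
```

View pics/w3.png

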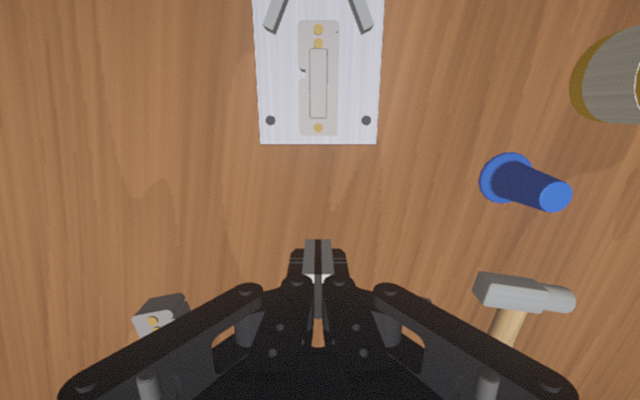

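Magazine lies flat at track (-69, +1.1) mm, straight. Now I'll lower the shut fingers behind its tail and push.

Emit:
{"op": "apply_moves", "data": {
  "rows": [0.02,0,0.06,0,0,0,0.03,0,0.12,0,0,0,0.03,0,0.16,0,0,0,0.03,0,0.178,0,0,0,0.03,0,0.178,0,0,0,0.03,0,0.178,0,0,0,0.03,0,0.178,0,0,0]
}}

```text
t: 9.4
tool_pos: [0.5394, -0.0537, 0.0881]
tool_rot: [2.018, 2.404, 0.002]
contact_force: [-0.5, -0.6, 0.1]
opening: -0.0001
grip_force: 0.0
```

Emit:
{"op": "apply_moves", "data": {
  "rows": [0.005,0,0,0,0,0,0.01,0,0,0,0,0,0.015,0,0,0,0,0,0.02,0,0,0,0,0,0.025,0,0,0,0,0,0.03,0,0,0,0,0,0.035,0,0,0,0,0,0.04,0,0,0,0,0,0.045,0,0,0,0,0,0.05,0,0,0,0,0,0.055,0,0,0,0,0,0.06,0,0,0,0,0,0.065,0,0,0,0,0,0.07,0,0,0,0,0,0.07,0,0,0,0,0,0.07,0,0,0,0,0]
}}

```text
t: 11.0
tool_pos: [0.5307, -0.0117, 0.0862]
tool_rot: [-2.02, -2.406, -0.0]
contact_force: [0.6, 0.2, 0.7]
opening: -0.0005
grip_force: 0.0
```

```bash
python3 meas.py w4
```

```text
fin ((-75.66871643066406, 0.017513275146484375), (82.4520492553711, 23.851457595825195), 0.13455374538898468) 0.05184207115914814
bar 8532 ((-43.51762008666992, -1.0296707153320312), (108.46634674072266, 43.27311706542969), 1.5518349409103394) 0.02801199786509366
guide inner -14.894780966393975 17.107866059788257
tcp track [-104.59    0.15] 0.08616568860642881 F [ 0.09 -0.01] 0.26 t 11.05
```

View pics/w4.png

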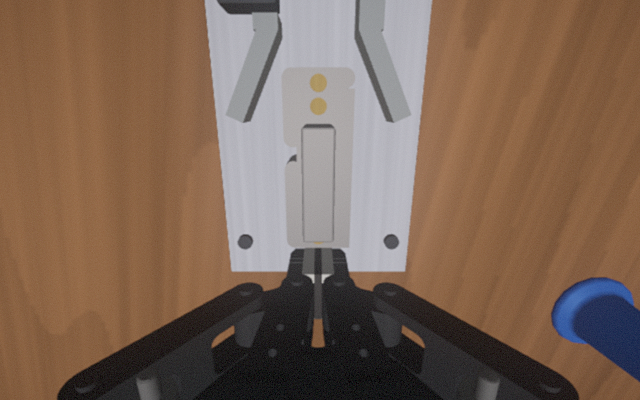

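The shut fingers are on the tail at (318,247). The magazine is straight and centred between the flares, centre at about -52 mm.

Emit:
{"op": "apply_moves", "data": {
  "rows": [0.005,-0.001,0,0,0,0,0.01,-0.001,0,0,0,0,0.015,-0.001,0,0,0,0,0.02,-0.001,0,0,0,0,0.025,-0.001,0,0,0,0,0.03,-0.001,0,0,0,0,0.034,-0.001,0,0,0,0,0.038,-0.001,0,0,0,0,0.041,-0.001,0,0,0,0,0.043,-0.001,0,0,0,0]
}}

```text
t: 12.05
tool_pos: [0.5257, 0.0135, 0.0862]
tool_rot: [2.02, 2.406, 0.0]
contact_force: [0.2, -1.3, 1.8]
opening: 0.0003
grip_force: 0.9
```

Emit:
{"op": "apply_moves", "data": {
  "rows": [0.002,0,0,0,0,0,0.004,0,0,0,0,0,0.006,0,0,0,0,0,0.008,0,0,0,0,0,0.01,0,0,0,0,0,0.012,0,0,0,0,0,0.014,0,0,0,0,0,0.016,0,0,0,0,0]
}}

```text
t: 12.85
tool_pos: [0.524, 0.0226, 0.0861]
tool_rot: [2.019, 2.406, -0.001]
contact_force: [1.1, -4.9, 1.4]
opening: 0.0
grip_force: 2.6
```

```bash
python3 meas.py w5|tail -1
```

```text
tcp track [-69.46   0.73] 0.08612591614596099 F [-3.95 -0.55] -0.24 t 12.9
```

Emit:
{"op": "apply_moves", "data": {
  "rows": [0.002,0,0,0,0,0,0.004,0,0,0,0,0,0.006,0,0,0,0,0,0.008,0,0,0,0,0]
}}

```text
t: 13.3
tool_pos: [0.5233, 0.0268, 0.0861]
tool_rot: [2.019, 2.405, -0.002]
contact_force: [0.9, -5.5, 0.4]
opening: -0.0
grip_force: 3.0
```

```bash
python3 meas.py w6|tail -1
```

```text
tcp track [-65.01   0.78] 0.08612532951924423 F [-5.53  0.97] 1.99 t 13.35
```

Emit:
{"op": "apply_moves", "data": {
  "rows": [0.002,0,0,0,0,0,0.004,0,0,0,0,0,0.006,0,0,0,0,0,0.008,0,0,0,0,0,0.01,0,0,0,0,0,0.012,0,0,0,0,0,0.014,0,0,0,0,0,0.016,0,0,0,0,0]
}}

```text
t: 14.15
tool_pos: [0.5216, 0.0365, 0.0862]
tool_rot: [2.019, 2.405, -0.001]
contact_force: [1.1, -5.0, 0.7]
opening: -0.0
grip_force: 2.5
```

Emit:
{"op": "apply_moves", "data": {
  "rows": [0.002,0,0,0,0,0,0.004,0,0,0,0,0,0.006,0,0,0,0,0,0.008,0,0,0,0,0,0.01,0,0,0,0,0,0.012,0,0,0,0,0,0.014,0,0,0,0,0,0.016,0,0,0,0,0]
}}

```text
t: 14.95
tool_pos: [0.5199, 0.0466, 0.0861]
tool_rot: [2.02, 2.406, 0.0]
contact_force: [1.8, -4.1, -0.8]
opening: 0.0001
grip_force: 2.2
```

```bash
python3 meas.py w7
```

```text
fin ((-16.62574577331543, -0.19748401641845703), (23.89830207824707, 82.16630554199219), 89.36930847167969) 0.051811096761572376
bar 8492 ((7.2430877685546875, -1.952178955078125), (91.7159194946289, 43.43154525756836), 2.7678847312927246) 0.027951912084101083
guide inner -7.379003293765931 7.7836116154870565
tcp track [-44.93   0.71] 0.0861085631908787 F [-3.58 -1.3 ] 0.82 t 15.0
```

View pics/w7.png

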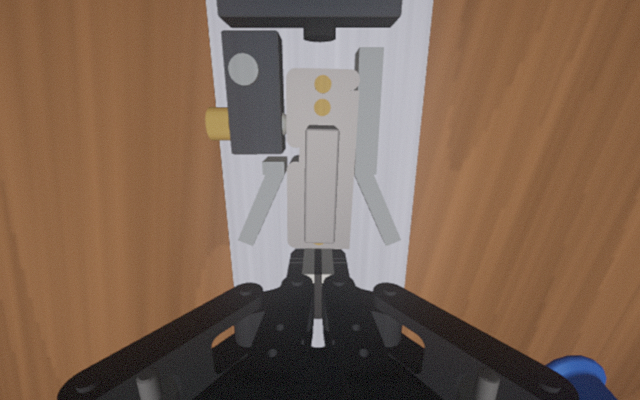

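The ball at (286,124) presses the flat side. The notch at (292,155) is about 13.5 mm short of it, and the nose is about 13.5 mm short of the buffer at (320,38). Home is therefore near +20.5 mm.

Emit:
{"op": "apply_moves", "data": {
  "rows": [0.002,0,0,0,0,0,0.004,0,0,0,0,0,0.006,0,0,0,0,0,0.008,0,0,0,0,0,0.01,0,0,0,0,0,0.012,0,0,0,0,0,0.014,0,0,0,0,0]
}}

```text
t: 15.7
tool_pos: [0.5182, 0.0551, 0.0861]
tool_rot: [-2.02, -2.406, -0.0]
contact_force: [0.9, -2.3, 0.3]
opening: -0.0002
grip_force: 1.1
```

Emit:
{"op": "apply_moves", "data": {
  "rows": [0.001,0,0,0,0,0,0.002,0,0,0,0,0,0.003,0,0,0,0,0,0.003,0,0,0,0,0]
}}

```text
t: 16.1
tool_pos: [0.5174, 0.0569, 0.0856]
tool_rot: [-2.019, -2.405, 0.001]
contact_force: [-0.5, 0.4, -0.5]
opening: 0.0005
grip_force: 0.0
```

Emit:
{"op": "apply_moves", "data": {
  "rows": [0.001,0,0,0,0,0,0.002,0,0,0,0,0,0.003,0,0,0,0,0,0.003,0,0,0,0,0]
}}

```text
t: 16.5
tool_pos: [0.5175, 0.0584, 0.086]
tool_rot: [-2.02, -2.406, 0.0]
contact_force: [-0.6, 0.2, -0.7]
opening: 0.0
grip_force: 0.0
```

```bash
python3 meas.py w8|tail -1
```

```text
tcp track [-33.15   0.86] 0.08602179284712633 F [0.09 1.08] -0.6 t 16.55
```

The force dropped to zero, so the ball has pulled the magazine in. I'll seat it gently against the buffer.

Emit:
{"op": "apply_moves", "data": {
  "rows": [0.001,0,0,0,0,0,0.002,0,0,0,0,0,0.003,0,0,0,0,0,0.003,0,0,0,0,0]
}}

```text
t: 16.95
tool_pos: [0.5174, 0.0598, 0.0861]
tool_rot: [2.019, 2.406, -0.001]
contact_force: [0.4, -2.6, -0.7]
opening: -0.0
grip_force: 1.5
```

Emit:
{"op": "apply_moves", "data": {
  "rows": [0.001,0,0,0,0,0,0.0015,0,0,0,0,0,0.0015,0,0,0,0,0]
}}

```text
t: 17.25
tool_pos: [0.5174, 0.0601, 0.0862]
tool_rot: [2.018, 2.405, -0.002]
contact_force: [-0.1, -5.7, -0.6]
opening: -0.0001
grip_force: 3.1
```

```bash
python3 meas.py w9|tail -1
```

```text
tcp track [-31.42   0.78] 0.08615766157871294 F [-6.4   0.27] -0.9 t 17.3
```

View pics/w9.png

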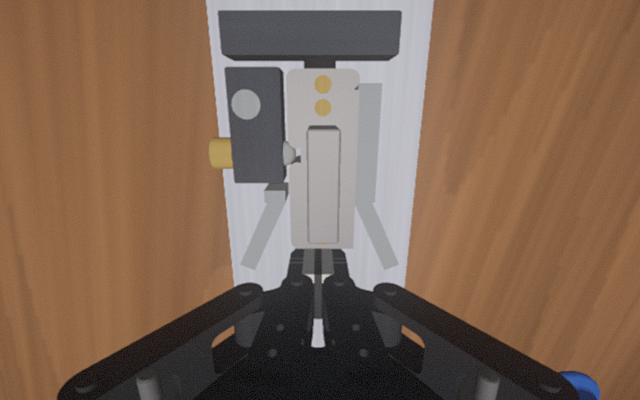

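The ball at (290,153) sits in the notch and the nose touches the buffer at (320,65), with about 6 N of push. I'll nudge it to about 10 N, then back off.

Emit:
{"op": "apply_moves", "data": {
  "rows": [0.001,0,0,0,0,0,0.001,0,0,0,0,0]
}}

```text
t: 17.5
tool_pos: [0.5174, 0.0603, 0.0862]
tool_rot: [2.018, 2.405, -0.003]
contact_force: [-0.4, -7.1, -0.6]
opening: -0.0006
grip_force: 3.9
```

Emit:
{"op": "apply_moves", "data": {
  "rows": [-0.002,0,0,0,0,0,-0.006,0,0,0,0,0,-0.02,0,0,0,0,0,-0.06,0,0,0,0,0,-0.1,0,0,0,0,0,-0.13,0,-0.05,0,0,0,-0.13,0,-0.12,0,0,0,-0.13,0,-0.15,0,0,0,-0.13,0,-0.15,0,0,0,-0.13,0,-0.15,0,0,0]
}}

```text
t: 18.5
tool_pos: [0.5305, -0.0153, 0.1758]
tool_rot: [-2.02, -2.406, -0.001]
contact_force: [0.7, 0.5, -0.6]
opening: 0.0002
grip_force: 0.0
```

```bash
python3 meas.py w10
```

```text
fin ((10.394380569458008, -0.0668191909790039), (11.937036514282227, 34.27604675292969), 89.62139892578125) 0.051765334879108615
bar 2560 ((7.21113395690918, -0.16156387329101562), (54.71656036376953, 43.341529846191406), 0.00745933223515749) 0.02785392565794846
guide inner -7.053214622591858 7.121558897771276
tcp track [-107.69    1.56] 0.174645122931148 F [ 0.37 -0.67] -0.95 t 18.55
```

View pics/w10.png

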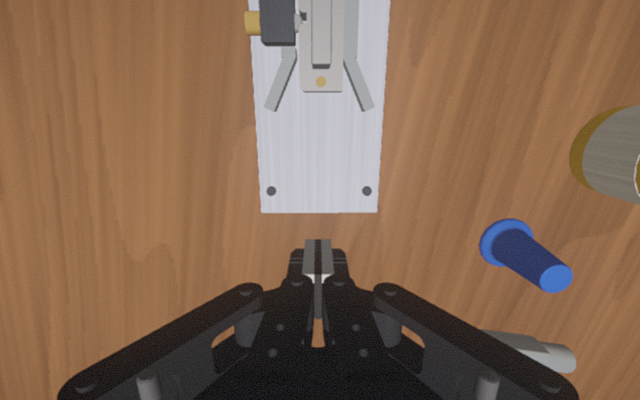

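The magazine is straight and flat, centre at about +20 mm, with the ball at (298,20) in the notch and the gripper clear. Handing in.

```bash
python3 -c "
from station import ctrl
print(ctrl.finish_job())"
```

```text
the job is handed in; nothing more can be done
None
```

I slid the middle-sized magazine home, with the ball in the notch and the nose against the buffer. The highest push I read was about 7 N, the gripper is clear, and I handed the job in at about 18.6 s; no verdict came back.

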